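# Set the bench magnifier over the culture dish

## Robot

A 6-joint arm with a two-finger parallel gripper is mounted at the origin on the work surface; the furniture and walls round the work are solid. World frame = base frame: x ahead of the robot, y to its left, z up, the work surface at z = 0. Lengths are in m, angles in degrees, forces in N, time in s.
With the tool pointing down it reaches from about 0.25 to 0.725 m from the base axis. Payload 9.7 kg.
Tool frame: the origin (TCP) lies on the centre line of the jaws, within the pads' length; the fingertips stand tip_extent ahead of it and the grasp point (between the pads) lies 3 mm ahead of it (tip_extent is the distance from the TCP to the fingertips, in m); z points along the fingers, y is the line along which they close (so a half turn about z gives the same grasp; the last joint's range is limited). The gripper opens to 85 mm and grips with 20 to 120 N. Pads are 22 mm wide; open, the fingers measure 114 mm over their backs; the gripper's body (76 mm by 85 mm) begins 54 mm behind the grasp point. The pads swing forward as they close: fully open they stand 13 mm farther back than shut.
Start: joints at [77.177, 4.979, 10.078, 95.1, 0, 90], TCP at [0.122, 0.536, 0.253] pointing down, gripper open.
Joint ranges: [-179.16, 179.16], [-48.56, 103.87], [-65.8, 70.77], [-126.05, 130.52], [-82.76, 87.17], [-180, 180]. Speed limits (degrees/s): [127.2, 127.2, 147.25, 180, 180, 180].

## Interface

Orientations are given as [roll, pitch, yaw] about the fixed x, y, z axes, in that order (R = Rz(yaw) Ry(pitch) Rx(roll)).
In Python, from workcell import * gives the robot as it stands.
- The arm moves only by the tool servo_tool, never from a script. Its argument "rows" is a list of rows, each an object with "offset": the shift along the tool's x, y, z as a fraction of full scale, a list of three; "yaw": the turn about the tool's z as a fraction of full scale; "claw": the closure, from 0 (fully open) to 1 (shut). A call has 1 to 12 rows; each row is the pose to reach, as a shift and turn from the pose commanded when the call began, along the tool's axes at that moment, turning the shorter way round; what a row does not reach only later rows make up. Full scale, the value 1, is 0.1 m for a shift and pi rad for a turn. A row lasts 1/8 s, in which the tool goes at most 62.5 mm and 10.7 degrees, less where a joint would pass 70% of its speed; a pose out of reach is approached as far as the arm can. A call with a number of a shift or a turn outside -1 to 1 is refused whole. A call with a gripper value outside its range is refused whole. The fingers move at their own pace and stop on an object; "squeeze" is the grip in N (left out, the last holds). Time passes only in rows, so rows that repeat a pose let the fingers close. It gives the time, the measured TCP pose, the force, the opening and the grip force at its end, in the units of the state.
- get_obs(): the state, without advancing time (a new reading comes with each control period).
- camera(name): name is "scene" or "top" or "wrist"; returns (picture, depth): 384x512x3 uint8, red, green, blue; 384x512 float32, m along the optical axis (not along the pixel's ray), 0 where there is no reading.
- camera_info(name): a dict with "fx", "fy", "cx", "cy" (pixels), "dist" ([k1, k2, p1, p2, k3] as OpenCV has them; the pictures are not rectified), "cam_to_world" (4x4, takes a point from camera to world coordinates); the wrist camera has in their place "hand_eye" (4x4, takes a point from camera to tool coordinates, whose origin is the TCP and whose axes are the flange's). Camera axes: x right, y up, looking along -z (the intrinsics and any distortion apply to the point x, -y, -z); pixel columns grow to the right and rows downward; lengths in m; the calibration is good to about 2 mm. A picture is of the moment at which its call begins: read the wrist's pose just before it. camera_info takes no time and is no camera call.
- job_done(): hands the job in; it is judged then, once.
The state is a dict: "time": time; "q": joint angles; "qd": joint speeds; "joint_efforts": joint torques, N m; "ee_pos": TCP position; "tcp_rot": TCP orientation; "wrist_force": force on the tool from outside, world axes, zero at the start; "torque": the same for the moment, N m; "opening": finger opening in m; "grasp_force": force on a finger pad.
Only numpy, scipy, OpenCV 4.12 (cv2) and the standard library are available. Lean on these libraries where they do the work, as an engineer would, in place of code of your own. Each camera call takes 0.05 s, during which the arm holds its last target. There are 200 camera calls.

## Task

Set up the bench magnifier for reading the culture dish: swing it round on its post until the lens is centred above the dish that lies on the rest, and tilt the lens down until it is level (parallel to the desk). Leave the dish in its rest, and leave the amber bottle, the timer and the specimen jar as they stand.

Things in the scene. Friction and masses are not known exactly. Their poses are not given: they have to be found in the camera images.
- stand: fixed bench magnifier stand: grey round foot 96 mm across and 12 mm high with an upright steel post. Origin on the desk, on the post's axis, which is the swivel axis
- swivel (a joint): swivel angle of the magnifier's arm about the post, rad, positive anticlockwise seen from above, 0 when the arm points along the stand's own +x; it turns from -1.9 to 1.9, stiffly, and stays where it is left (about 0.12 N m of friction)
- tilt (a joint): tilt angle of the lens head about the level hinge at the arm's end, rad: 0 is level, positive when the ball end points up; range -0.7 to 1.25; stays where it is left (about 0.16 N m of friction)
- tilt_hinge (a point): centre of the tilt hinge, on the arm 50 mm out from the post's axis, 130 mm above the desk at all times; its x axis points out along the arm, the hinge axis is its y axis
- lens_centre (a point): centre of the round lens, 43 mm from the tilt hinge (so 93 mm from the post's axis when level); x axis from the hinge to the ball, z axis along the lens's optical axis. The grey lens ring is 68 mm in outer diameter and 12 mm thick
- ball (a point): centre of the black ball grip, 18 mm in diameter, at the far end of the lens head, 103 mm from the tilt hinge and on the line through the lens's centre; it sits on a 7 mm stem that leaves the lens ring 77 mm from the hinge
- dish: closed culture dish, 92 mm across and 14 mm high, lying loose on the rest; origin at the centre of its underside (9 mm above the desk), 93 mm from the post's axis
- dish_rest: fixed aluminium dish rest: a round saucer 106 mm across, with a low lip 12.5 mm above the desk, on a flat strip clamped round the foot of the post. Origin on the desk on the post's axis, its x axis points to the saucer's centre, 93 mm away
- saucer (a point): centre of the saucer floor of the rest, 9 mm above the desk
- amber_bottle: bystander: small brown bottle, 51 mm across and 120 mm high; origin at the centre of its underside
- timer: bystander: white bench timer lying flat, 70 x 72 x 18 mm; origin at the centre of its underside
- specimen_jar: bystander: clear jar with a screw lid, 63 mm across and 66 mm high; origin at the centre of its underside
Things that resemble listed ones, but are neither listed nor needed, are in the scene too. What is shaped like the dish but black is not meant.

How it is judged (in metres and radians):
At the end, for the whole second after the job is handed in: The lens's centre is within 15 mm, seen from above, of the dish's centre, the lens is level within 0.12 rad (7 degrees), and the dish lies flat in the saucer of its rest (horizontal distance between lens_centre and dish below 0.015 m and value of joint tilt between -0.12 and 0.12 rad and z of dish in the frame of dish_rest between 0.006 and 0.012 m and angle between dish's own z axis and vertical below 0.05 rad and horizontal distance between dish and saucer below 0.006 m); the robot touches nothing.
It fails at once if the dish is lifted or knocked from where it lay (moved by more than 15 mm) (distance of dish from where it was at the start of the episode above 0.015 m).
It fails at once if a bystander (amber bottle, timer or specimen jar) is moved by more than 25 mm (distance of any of amber_bottle, timer, specimen_jar from where it was at the start of the episode above 0.025 m).
It also fails if it takes over 45 s, if anything falls off the work surface, if the arm or the gripper's body presses on something with over 40 N, if the wrist force passes 120 N, or if a joint passes its speed limit or range.

## Working session

There is one attempt and no reset: what is moved stays moved. The work goes in short steps, Python scripts to look and compute and a tool call to move; the robot and the scene stay as the last step left them, time stands still between calls to the robot, and variables do not carry over. Pictures are saved under pics/ and viewed, at most 10 in all, crops included, and the job is handed in when it is done.

Besides the shell and the picture viewer there is one more tool, called in YAML: its name, and indented under it one key for each argument. servo_tool: Moves the arm, as the interface text tells. Its arguments: {"type":"object","properties":{"rows":{"type":"array"},"squeeze":{"type":"number"}},"required":["rows"]}

```bash
mkdir -p pics; cat > h.py <<'E'
from workcell import *
import numpy as np, cv2
def pts(name,depth,info=None):
    i=camera_info(name); K=np.array([[i['fx'],0,i['cx']],[0,i['fy'],i['cy']],[0,0,1]])
    h,w=depth.shape; u,v=np.meshgrid(np.arange(w),np.arange(h))
    n=cv2.undistortPoints(np.stack([u,v],-1).reshape(-1,1,2).astype(np.float64),K,np.array(i['dist'])).reshape(h,w,2)
    P=np.stack([n[...,0]*depth,-n[...,1]*depth,-depth,np.ones_like(depth)],-1)
    return (P@np.array(i['cam_to_world']).T)[...,:3], n
E
python3 - <<'E'
from h import *
print(get_obs())
for n in ('top','scene'):
    p,d=camera(n); cv2.imwrite(f'pics/{n}0.png',p[...,::-1]); np.savez(f'{n}0.npz',p=p,d=d)
    i=camera_info(n); print(n,np.round(i['cam_to_world'],3).tolist(),i['fx'])
a=cv2.imread('pics/top0.png');b=cv2.imread('pics/scene0.png')
E
```

```text
{'time': 0.0, 'q': array([ 7.71770827e+01,  5.00957933e+00,  1.00342504e+01,  9.51007552e+01,
       -2.37050776e-03,  9.00000195e+01]), 'qd': array([-0.00125341,  0.02240373, -0.00161721, -0.02448511, -0.04584151,
        0.07939848]), 'joint_efforts': array([ 1.48554358e-03, -5.20400798e+01,  4.64785874e+01,  1.69294380e-02,
        7.93887375e-05, -5.71027982e-06]), 'ee_pos': array([0.12202968, 0.53607396, 0.25259583]), 'tcp_rot': array([-1.79923916e+02,  2.37053159e-03,  1.67177066e+02]), 'wrist_force': array([-0.58104261,  0.54232825, -0.73784647]), 'torque': array([-0.05402056,  0.00445668, -0.01892373]), 'grasp_force': 0.0, 'opening': 0.0856676762089368}
top [[-0.029, 0.986, -0.164, 0.292], [-0.999, -0.026, 0.02, 0.068], [0.015, 0.165, 0.986, 0.934], [0.0, 0.0, 0.0, 1.0]] 402.071977759943
scene [[0.816, 0.466, -0.341, 0.156], [-0.577, 0.676, -0.458, -0.356], [0.017, 0.57, 0.821, 0.801], [0.0, 0.0, 0.0, 1.0]] 357.664921024181
```

View pics/top0.png

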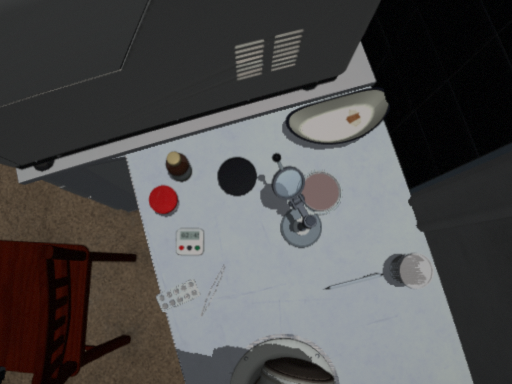

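View pics/scene0.png

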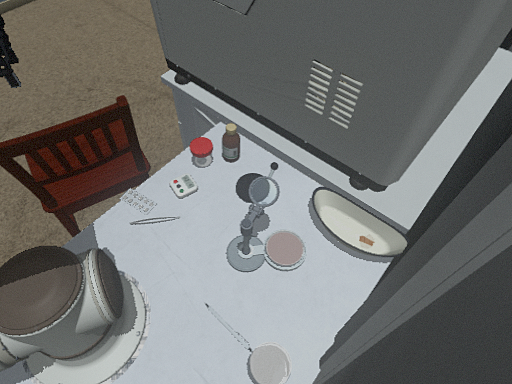

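The red-tinted dish is at top (320,192) and scene (285,249). Two things could be mistaken for it: the black disc at top (237,176), and the clear round pot at (411,269). The post is near (303,222), the lens at (288,182) and the black ball at (277,157). I choose the pink dish on the saucer beside the foot, and will check it in a crop.

```bash
python3 - <<'E'
from h import *
z=np.load('top0.npz');p,d=z['p'],z['d'];P,n=pts('top',d)
z2=np.load('scene0.npz');p2,d2=z2['p'],z2['d'];Q,_=pts('scene',d2)
c=np.hstack([cv2.resize(p[135:265,220:360],None,fx=2.8,fy=2.8,interpolation=2),cv2.resize(p2[150:280,205:345],None,fx=2.8,fy=2.8,interpolation=2)])
cv2.imwrite('pics/crop.png',c[...,::-1])
for nm,im,W,(r0,r1,c0,c1) in (('top',p,P,(135,265,250,360)),('scene',p2,Q,(150,280,205,345))):
    hsv=cv2.cvtColor(im,cv2.COLOR_RGB2HSV).astype(int)
    win=np.zeros(im.shape[:2],bool);win[r0:r1,c0:c1]=1
    ii=im.astype(int)
    red=win&(ii[...,0]-ii[...,2]>12)
    X=W[red];X=X[(X[:,2]>.01)&(X[:,2]<.04)]
    print(nm,'dish',red.sum(),X.mean(0),X.min(0),X.max(0),'circ',cv2.minEnclosingCircle(X[:,:2].astype(np.float32)))
    bl=win&(ii.max(-1)<45)&(W[...,2]>.12)
    B=W[bl];print('ball',len(B),np.argwhere(bl).mean(0),np.median(B,0),B.max(0),B.min(0))
    foot=win&(W[...,2]>.008)&(W[...,2]<.016)
    F=W[win&(W[...,2]>.10)];
    for lo,hi in((.1,.115),(.115,.125),(.125,.135),(.135,.15),(.15,.17),(.17,.2),(.2,.3)):
        G=F[(F[:,2]>lo)&(F[:,2]<hi)]
        if len(G):print(lo,len(G),G.mean(0).round(3),G.min(0).round(3),G.max(0).round(3))
    # foot
    for q in ((222,303),) if nm=='top' else ():
        print(W[215:245:4,280:325:5,2].round(3))
for nm,(u,v) in dict(bottle=(178,165),jar=(164,200),timer=(190,241),black=(237,176),ball=(277,157),clear=(411,269),bowl=(300,125),hotbox=(250,90),box2=(200,118)).items(): print(nm,P[v,u].round(3))
E
```

```text
top dish 1003 [ 0.44623952 -0.10202572  0.02365831] [ 0.40503594 -0.14397619  0.01884671] [ 0.48799472 -0.05976954  0.02964952] circ ((0.4465509057044983, -0.10160800069570541), 0.04255540296435356)
ball 60 [172.81666667 282.86666667] [0.48303642 0.00828316 0.19462096] [0.49172068 0.06760591 0.93403374] [ 0.29232151 -0.04991855  0.12268268]
0.115 4 [ 0.362 -0.047  0.121] [ 0.355 -0.054  0.116] [ 0.372 -0.043  0.124]
0.125 41 [ 0.393 -0.035  0.132] [ 0.356 -0.051  0.125] [ 0.419 -0.015  0.135]
0.135 466 [ 0.404 -0.035  0.142] [ 0.355 -0.068  0.135] [0.447 0.004 0.15 ]
0.15 634 [ 0.434 -0.017  0.16 ] [ 0.356 -0.065  0.15 ] [0.475 0.019 0.17 ]
0.17 228 [0.468 0.002 0.181] [ 0.438 -0.032  0.17 ] [0.495 0.018 0.198]
[[-0.001  0.013  0.013  0.013  0.014  0.138  0.148  0.013  0.001]
 [ 0.002  0.012  0.011  0.011  0.016  0.149  0.154  0.151  0.011]
 [ 0.002  0.014  0.012  0.021  0.027  0.148  0.153  0.148  0.013]
 [ 0.001  0.014  0.012  0.018  0.035  0.124  0.14   0.013  0.01 ]
 [ 0.004  0.012  0.012  0.017  0.015  0.021  0.014  0.015  0.014]
 [ 0.     0.015  0.012  0.012  0.01   0.013  0.011  0.015  0.002]
 [ 0.004  0.008  0.015  0.014  0.014  0.017  0.012  0.015  0.001]
 [-0.     0.001  0.009  0.009  0.012  0.013  0.011  0.001  0.001]]
scene dish 672 [ 0.44638018 -0.10587571  0.02325544] [ 0.40657644 -0.14681247  0.01942816] [ 0.48731987 -0.06454031  0.02731462] circ ((0.4473022222518921, -0.10545375943183899), 0.04161469638347626)<stdin>:14: RuntimeWarning: Mean of empty slice.
  ret = um.true_divide(
  return _methods._mean(a, axis=axis, dtype=dtype,
Traceback (most recent call last):
ValueError: zero-size array to reduction operation maximum which has no identity
```

View pics/crop.png

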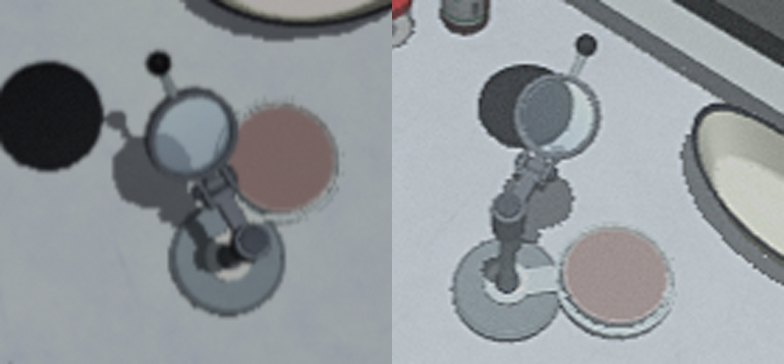

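The crop confirms the pink dish in its saucer, joined by a strip to the magnifier's foot. The ball is at top (276.4,157.5) and scene (274.3,166.1); I'll triangulate it and fit the foot.

```bash
cat >> h.py <<'E'
def ray(name,u,v):
    i=camera_info(name); K=np.array([[i['fx'],0,i['cx']],[0,i['fy'],i['cy']],[0,0,1]])
    x,y=cv2.undistortPoints(np.array([[[u,v]]],float),K,np.array(i['dist']))[0,0]
    M=np.array(i['cam_to_world']); r=M[:3,:3]@[x,-y,-1]; return M[:3,3],r/np.linalg.norm(r)
def tri(a,b):
    A=0;B=0;R=[ray(*a),ray(*b)]
    for o,r in R:
        m=np.eye(3)-np.outer(r,r);A=A+m;B=B+m@o
    X=np.linalg.solve(A,B); return X,[np.linalg.norm((np.eye(3)-np.outer(r,r))@(X-o)) for o,r in R]
E
python3 - <<'E'
from h import *
z=np.load('top0.npz');p,d=z['p'],z['d'];P,n=pts('top',d)
z2=np.load('scene0.npz');p2,d2=z2['p'],z2['d'];Q,_=pts('scene',d2)
b,e=tri(('top',276.4,157.5),('scene',274.3,166.1));print('ball',b,e, 'depth',P[155:161,274:279,2].round(3).tolist(),Q[164:169,272:277].reshape(-1,3).max(0))
for nm,W in (('top',P),('scene',Q)):
    m=((W[...,2]>.006)&(W[...,2]<.018)&(np.hypot(W[...,0]-.36,W[...,1]+.065)<.06)).astype(np.uint8)
    X=W[m>0][:,:2]; # foot rim away from saucer: robust circle
    from scipy.optimize import least_squares
    c=np.array([.36,-.065])
    th=np.arctan2(*(X-c).T[::-1]);r=np.hypot(*(X-c).T);R=[]
    for t in np.linspace(-np.pi,np.pi,48):
        s=abs((th-t+np.pi)%(2*np.pi)-np.pi)<.07
        if s.sum()>3:R.append(X[s][r[s].argmax()])
    R=np.array(R);s=least_squares(lambda q:np.hypot(R[:,0]-q[0],R[:,1]-q[1])-.048,c,loss='soft_l1',f_scale=.002).x
    print(nm,'foot',s)
for nm,(u,v) in dict(bottle=(178,165),jar=(164,200),timer=(190,241),black=(237,176),clear=(411,269),bowl=(300,125),vent=(250,60),frontedge=(250,105),ledge=(250,115)).items(): print(nm,P[v,u].round(3))
E
```

```text
ball [0.48788121 0.00835414 0.18620549] [np.float64(0.0010637490570484319), np.float64(0.0010637490570483661)] depth [[0.195, 0.197, 0.196, 0.197, 0.196], [0.196, 0.195, 0.198, 0.194, 0.197], [0.198, 0.198, 0.198, 0.197, 0.196], [0.196, 0.197, 0.198, 0.194, 0.195], [0.194, 0.194, 0.195, 0.193, 0.195], [0.194, 0.194, 0.195, 0.195, 0.193]] [0.49012584 0.00932702 0.19748677]
top foot [ 0.36898901 -0.05597669]
scene foot [ 0.36896601 -0.0572164 ]
bottle [0.497 0.211 0.107]
jar [0.429 0.248 0.068]
timer [0.341 0.199 0.017]
black [0.489 0.089 0.016]
clear [ 0.263 -0.278  0.083]
bowl [ 0.613 -0.066  0.007]
vent [0.629 0.056 0.303]
frontedge [0.647 0.055 0.057]
ledge [0.624 0.055 0.053]
```

servo_tool:
  rows:
    - {"offset": [-0.4,-0.36,0],"yaw": 0,"claw": 0}
    - {"offset": [-0.8,-0.72,0],"yaw": 0,"claw": 0}
    - {"offset": [-1,-0.92,0],"yaw": 0,"claw": 0}
    - {"offset": [-1,-0.92,0],"yaw": 0,"claw": 0}

```text
time: 0.6
ee_pos: [0.1999, 0.4232, 0.2535]
tcp_rot: [180.0, 0.0, 167.0]
wrist_force: [-0.8, 1.3, 0.5]
opening: 0.0853
grasp_force: 0.0
```

servo_tool:
  rows:
    - {"offset": [-0.4,-0.36,0],"yaw": 0,"claw": 0}
    - {"offset": [-0.8,-0.72,0],"yaw": 0,"claw": 0}
    - {"offset": [-1,-0.92,0],"yaw": 0,"claw": 0}
    - {"offset": [-1,-0.92,0],"yaw": 0,"claw": 0}

```text
time: 1.1
ee_pos: [0.2768, 0.312, 0.2533]
tcp_rot: [180.0, 0.0, 167.1]
wrist_force: [-1.1, -0.2, 0.3]
opening: 0.0855
grasp_force: 0.0
```

```bash
python3 -c "
from h import *
o=get_obs();print(o['time'],o['q'].round(1),o['ee_pos'],o['tcp_rot']);import workcell;print([k for k in dir(workcell) if k[0]!='_'])
print(globals().get('tip_extent'))
print(camera_info('wrist'))"
```

```text
1.1 [ 48.4 -13.1  -6.9  96.1   0.   61.4] [0.27681658 0.31199981 0.25328069] [1.79993384e+02 5.77169571e-04 1.67052171e+02]
['PlanningError', 'camera', 'camera_info', 'get_obs', 'job_done', 'tip_extent']
0.022
{'fx': 305.36636239836685, 'fy': 305.36636239836685, 'cx': 254.62889598142513, 'cy': 186.20560629243036, 'dist': array([-0.04816381,  0.        ,  0.        ,  0.        ,  0.        ]), 'hand_eye': array([[-3.84745801e-04,  9.60525341e-01,  2.78192238e-01,
         7.00363112e-02],
       [ 9.99999409e-01,  6.52385255e-04, -8.69495850e-04,
         7.36375303e-05],
       [-1.01666131e-03,  2.78191739e-01, -9.60525024e-01,
        -1.21252785e-01],
       [ 0.00000000e+00,  0.00000000e+00,  0.00000000e+00,
         1.00000000e+00]])}
```

servo_tool:
  rows:
    - {"offset": [-0.4,-0.4,0],"yaw": 0,"claw": 0}
    - {"offset": [-0.8,-0.8,0],"yaw": 0,"claw": 0}
    - {"offset": [-1,-1,0],"yaw": 0,"claw": 0}
    - {"offset": [-1,-1,0],"yaw": 0,"claw": 0}

```text
time: 1.6
ee_pos: [0.3522, 0.1927, 0.2531]
tcp_rot: [-180.0, -0.0, 167.1]
wrist_force: [-0.3, -0.6, -0.6]
opening: 0.0856
grasp_force: 0.0
```

servo_tool:
  rows:
    - {"offset": [-0.4,-0.4,0],"yaw": 0,"claw": 0}
    - {"offset": [-0.8,-0.8,0],"yaw": 0,"claw": 0}
    - {"offset": [-1,-1,0],"yaw": 0,"claw": 0}
    - {"offset": [-1,-1,0],"yaw": 0,"claw": 0}

```text
time: 2.1
ee_pos: [0.4276, 0.0733, 0.2527]
tcp_rot: [-180.0, -0.1, 167.1]
wrist_force: [-0.4, 0.6, 0.0]
opening: 0.0854
grasp_force: 0.0
```

servo_tool:
  rows:
    - {"offset": [-0.2,-0.15,0],"yaw": -0.05,"claw": 0}
    - {"offset": [-0.5,-0.3,0],"yaw": -0.1,"claw": 0}
    - {"offset": [-0.74,-0.48,0],"yaw": -0.15,"claw": 0}
    - {"offset": [-0.74,-0.48,0],"yaw": -0.2,"claw": 0}
    - {"offset": [-0.74,-0.48,0],"yaw": -0.23,"claw": 0}
    - {"offset": [-0.74,-0.48,0],"yaw": -0.23,"claw": 0}

```text
time: 2.85
ee_pos: [0.4884, 0.0117, 0.2531]
tcp_rot: [180.0, -0.0, -151.4]
wrist_force: [0.2, -0.3, 0.3]
opening: 0.0852
grasp_force: 0.0
```

```bash
python3 - <<'E'
from h import *
o=get_obs();p,d=camera('wrist');cv2.imwrite('pics/w1.png',p[...,::-1]);np.savez('w1.npz',p=p,d=d,pos=o['ee_pos'],rot=o['tcp_rot'])
print(o['time'],o['q'].round(1),o['ee_pos'],o['tcp_rot'])
E
```

```text
2.85 [  1.4  -3.4   1.6  95.    0.  -27.3] [0.48835155 0.01171409 0.253129  ] [ 1.79970656e+02 -9.54059942e-03 -1.51352970e+02]
```

View pics/w1.png

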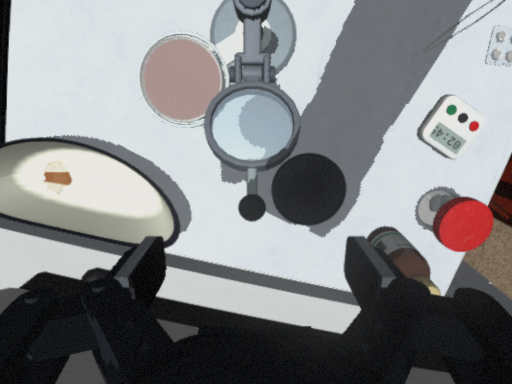

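The wrist view shows the ball at (252,207) between the open fingers, the lens at (252,124) and the dish at (184,80), with the arm running straight up the picture. I'll cast these to points.

```bash
cat >> h.py <<'E'
from scipy.spatial.transform import Rotation as Ro
def wray(u,v,pos,rot):
    i=camera_info('wrist');K=np.array([[i['fx'],0,i['cx']],[0,i['fy'],i['cy']],[0,0,1]])
    x,y=cv2.undistortPoints(np.array([[[u,v]]],float),K,np.array(i['dist']))[0,0]
    T=np.eye(4);T[:3,:3]=Ro.from_euler('xyz',rot,degrees=True).as_matrix();T[:3,3]=pos
    M=T@i['hand_eye'];return M[:3,3],M[:3,:3]@[x,-y,-1]
def cast(u,v,z,pos,rot):
    o,r=wray(u,v,pos,rot);return o+r*(z-o[2])/r[2]
E
python3 - <<'E'
from h import *
z=np.load('w1.npz');p=z['p'].astype(int);d=z['d'];pos,rot=z['pos'],z['rot']
def cen(m,box):
    r0,r1,c0,c1=box;k=np.zeros(m.shape,np.uint8);k[r0:r1,c0:c1]=m[r0:r1,c0:c1]
    n,l,s,c=cv2.connectedComponentsWithStats(k);i=1+s[1:,4].argmax();return c[i],s[i]
b,s=cen(p.max(-1)<60,(188,228,232,270));print('ball px',b,s)
B=cast(*b,.1865,pos,rot);print('ball',B,'depth there',d[int(b[1]),int(b[0])],'=>z', (lambda o,r:o+r*d[int(b[1]),int(b[0])])(*wray(*b,pos,rot)))
c,s=cen(p[...,0]-p[...,2]>12,(30,130,135,235));print('dish px',c,s,cast(*c,.023,pos,rot))
R=Ro.from_euler('xyz',rot,degrees=True).as_matrix();print('ball rel tool',R.T@(B-pos))
P=np.array([.369,-.0565])
for X in (B,cast(*c,.023,pos,rot)):
    v=X[:2]-P;print(np.degrees(np.arctan2(v[1],v[0])),np.hypot(*v))
E
```

```text
ball px [251.98797595 206.91583166] [240 195  25  25 499]
ball [0.48794954 0.0093277  0.1865    ] depth there 0.18896824 =>z [0.48471351 0.0076542  0.19647617]
dish px [181.51893939  78.95286195] [ 144   40   77   80 4752] [ 0.44723554 -0.10201462  0.023     ]
ball rel tool [ 0.00148577 -0.00193566  0.06662826]
28.960522243039396 0.13594954534644388
-30.1893020066394 0.09051176558617492
```

servo_tool:
  rows:
    - {"offset": [0.01,-0.02,0.3],"yaw": 0,"claw": 0}
    - {"offset": [0.01,-0.02,0.5],"yaw": 0,"claw": 0}
    - {"offset": [0.01,-0.02,0.63],"yaw": 0,"claw": 0}
    - {"offset": [0.01,-0.02,0.63],"yaw": 0,"claw": 0.3}
    - {"offset": [0.01,-0.02,0.63],"yaw": 0,"claw": 0.6}
    - {"offset": [0.01,-0.02,0.63],"yaw": 0,"claw": 1}
    - {"offset": [0.01,-0.02,0.63],"yaw": 0,"claw": 1}
    - {"offset": [0.01,-0.02,0.63],"yaw": 0,"claw": 1}
    - {"offset": [0.01,-0.02,0.63],"yaw": 0,"claw": 1}
  squeeze: 25

```text
time: 4.03
ee_pos: [0.4888, 0.0077, 0.1907]
tcp_rot: [-180.0, 0.1, -151.4]
wrist_force: [1.1, 1.5, 2.8]
opening: 0.016
grasp_force: 24.3
```

servo_tool:
  rows:
    - {"offset": [0.007,-0.142,0],"yaw": 0.0333,"claw": 1}
    - {"offset": [0.03,-0.283,0],"yaw": 0.0667,"claw": 1}
    - {"offset": [0.067,-0.42,0],"yaw": 0.1,"claw": 1}
    - {"offset": [0.118,-0.553,0],"yaw": 0.1333,"claw": 1}
    - {"offset": [0.182,-0.68,0],"yaw": 0.1667,"claw": 1}
    - {"offset": [0.182,-0.68,0],"yaw": 0.1667,"claw": 1}

```text
time: 4.78
ee_pos: [0.5049, -0.0615, 0.1902]
tcp_rot: [-180.0, -0.0, 178.5]
wrist_force: [1.0, -1.0, 2.4]
opening: 0.0155
grasp_force: 24.4
```

servo_tool:
  rows:
    - {"offset": [0.007,-0.142,0],"yaw": 0.0333,"claw": 1}
    - {"offset": [0.03,-0.283,0],"yaw": 0.0667,"claw": 1}
    - {"offset": [0.067,-0.42,0],"yaw": 0.1,"claw": 1}
    - {"offset": [0.118,-0.553,0],"yaw": 0.1333,"claw": 1}
    - {"offset": [0.182,-0.68,0],"yaw": 0.1667,"claw": 1}
    - {"offset": [0.182,-0.68,0],"yaw": 0.1667,"claw": 1}

```text
time: 5.52
ee_pos: [0.4846, -0.1284, 0.1902]
tcp_rot: [-180.0, -0.0, 148.7]
wrist_force: [-2.1, -0.3, 0.3]
opening: 0.0159
grasp_force: 24.4
```

```bash
python3 - <<'E'
from h import *
o=get_obs();p,d=camera('scene');cv2.imwrite('pics/s2.png',p[...,::-1])
print(o['time'],o['ee_pos'],o['tcp_rot'],o['wrist_force'],o['opening'],o['grasp_force'])
v=o['ee_pos'][:2]-[.369,-.0565];print(np.degrees(np.arctan2(v[1],v[0])),np.hypot(*v))
E
```

```text
5.525 [ 0.4846403  -0.12836207  0.19016701] [-1.79976969e+02 -3.28218083e-02  1.48671806e+02] [-2.0597935  -0.31760616  0.32257587] 0.01589113915169256 24.376473426818848
-31.857957404178652 0.13615004759243182
```

View pics/s2.png

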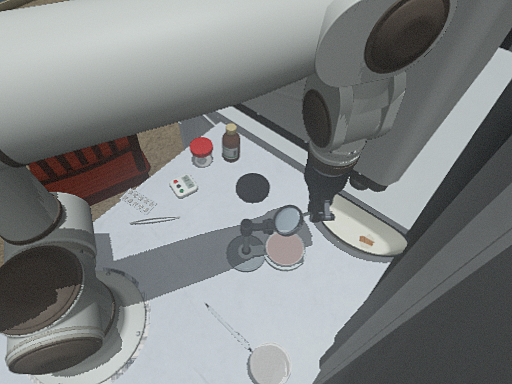

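The ball is still gripped at scene (322,210) and the lens now stands over the dish's heading, with the bystanders untouched. Next I tilt it level.

servo_tool:
  rows:
    - {"offset": [-0.05,0,0.08],"yaw": 0,"claw": 1}
    - {"offset": [-0.087,0,0.163],"yaw": 0,"claw": 1}
    - {"offset": [-0.12,0,0.26],"yaw": 0,"claw": 1}
    - {"offset": [-0.148,0,0.36],"yaw": 0,"claw": 1}
    - {"offset": [-0.165,0,0.46],"yaw": 0,"claw": 1}
    - {"offset": [-0.17,0,0.565],"yaw": 0,"claw": 1}
    - {"offset": [-0.17,0,0.565],"yaw": 0,"claw": 1}
    - {"offset": [-0.17,0,0.565],"yaw": 0,"claw": 1}

```text
time: 6.58
ee_pos: [0.4998, -0.1374, 0.1339]
tcp_rot: [-180.0, 0.0, 148.6]
wrist_force: [3.2, -2.3, -0.9]
opening: 0.0161
grasp_force: 24.7
```

```bash
python3 - <<'E'
from h import *
o=get_obs();p,d=camera('wrist');cv2.imwrite('pics/w3.png',p[...,::-1]);np.savez('w3.npz',p=p,d=d,pos=o['ee_pos'],rot=o['tcp_rot'])
print(o['time'],o['ee_pos'],o['tcp_rot'],o['wrist_force'],o['opening'])
v=o['ee_pos'][:2]-[.369,-.0565];print(np.degrees(np.arctan2(v[1],v[0])),np.hypot(*v))
E
```

```text
6.575 [ 0.49979603 -0.13737311  0.13386581] [-1.79992173e+02  3.41953162e-02  1.48560825e+02] [ 3.17777678 -2.33902797 -0.87596465] 0.016069030882724447
-31.729112044908806 0.15377926035155912
```

View pics/w3.png

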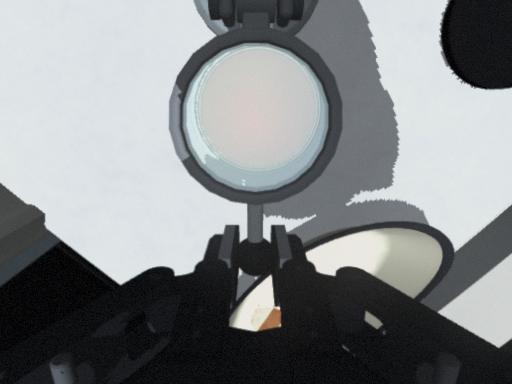

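The lens at (256,115) now lies over the dish at about (262,107), the ball in the pads at (256,256). I'll measure tilt and centring from ring depth.

```bash
python3 - <<'E'
from h import *
z=np.load('w3.npz');p=z['p'].astype(int);d=z['d'];pos,rot=z['pos'],z['rot']
X=[]
for v in range(20,206,2):
    for u in range(165,348,2):
        if d[v,u]>0:
            o,r=wray(u,v,pos,rot);X.append(np.r_[o+r*d[v,u],u,v])
X=np.array(X);print(np.histogram(X[:,2],np.arange(-.01,.2,.01)))
v=np.array([np.cos(np.radians(-31.5)),np.sin(np.radians(-31.5))]);t=np.array([-v[1],v[0]])
C=np.array([.369,-.0565])+.093*v
S=X[(X[:,2]>.105)&(X[:,2]<.165)]
a=(S[:,:2]-C)@v;b=(S[:,:2]-C)@t;rr=np.hypot(a,b);k=(rr<.040)&(rr>.02)
for _ in range(4):
    A=np.c_[a[k],b[k],np.ones(k.sum())];c=np.linalg.lstsq(A,S[k,2],rcond=None)[0]
    k=k&(abs(S[:,2]-np.c_[a,b,np.ones(len(a))]@c)<.003)
print('slope radial,tang,height',c,k.sum())
e,_=cv2.minEnclosingCircle(S[k][:,:2].astype(np.float32));print('ring centre',e,_)
m=(X[:,2]<.035)&(X[:,2]>.012);D=X[m];print('dish pts',m.sum(),D[:,:3].mean(0),cv2.minEnclosingCircle(D[:,:2].astype(np.float32)) if m.any() else '')
E
```

```text
Traceback (most recent call last):
  File "h.py", line 20, in wray
    i=camera_info('wrist');K=np.array([[i['fx'],0,i['cx']],[0,i['fy'],i['cy']],[0,0,1]])
ValueError: time passes only in moves, steps and waits
```

```bash
cat >> h.py <<'E'
def wpts(d,pos,rot):
    i=camera_info('wrist');K=np.array([[i['fx'],0,i['cx']],[0,i['fy'],i['cy']],[0,0,1]])
    h,w=d.shape;u,v=np.meshgrid(np.arange(w),np.arange(h))
    n=cv2.undistortPoints(np.stack([u,v],-1).reshape(-1,1,2).astype(float),K,np.array(i['dist'])).reshape(h,w,2)
    T=np.eye(4);T[:3,:3]=Ro.from_euler('xyz',rot,degrees=True).as_matrix();T[:3,3]=pos
    return (np.stack([n[...,0]*d,-n[...,1]*d,-d,np.ones_like(d)],-1)@(T@i['hand_eye']).T)[...,:3]
E
cat > ring.py <<'E'
from h import *
import sys
z=np.load(sys.argv[1]);d=z['d'];W=wpts(d,z['pos'],z['rot']);X=W[d>0]
v=np.array([np.cos(np.radians(-31.5)),np.sin(np.radians(-31.5))]);t=np.array([-v[1],v[0]])
C=np.array([.369,-.0565])+.093*v
S=X[(X[:,2]>.105)&(X[:,2]<.165)]
a=(S[:,:2]-C)@v;b=(S[:,:2]-C)@t;rr=np.hypot(a,b);k=(rr<.036)&(rr>.02)
for _ in range(4):
    c=np.linalg.lstsq(np.c_[a[k],b[k],np.ones(k.sum())],S[k,2],rcond=None)[0]
    k=k&(abs(S[:,2]-np.c_[a,b,np.ones(len(a))]@c)<.003)
print('slope radial,tang,height',c,k.sum())
k=(abs(S[:,2]-np.c_[a,b,np.ones(len(a))]@c)<.003)&(rr<.045)
for ax in (a,b): print('extent',np.percentile(ax[k],[.5,99.5]))
print('nominal C',C)
m=(X[:,2]<.035)&(X[:,2]>.014)&(np.hypot(*(X[:,:2]-C).T)<.06);D=X[m]
print('dish',m.sum(),D.mean(0),cv2.minEnclosingCircle(D[:,:2].astype(np.float32)))
E
python3 ring.py w3.npz
```

```text
slope radial,tang,height [-0.00326658  0.00048418  0.13468433] 15554
extent [-0.04191841  0.04094404]
extent [-0.03195592  0.03177904]
nominal C [ 0.44829554 -0.10509237]
dish 9 [ 0.40051403 -0.07137672  0.01734536] ((0.39831018447875977, -0.07574469596147537), 0.014118941500782967)
```

Lens level (0.003 rad) and within about 3 mm of the dish. I release and retreat.

servo_tool:
  rows:
    - {"offset": [0,0,0],"yaw": 0,"claw": 0.6}
    - {"offset": [0,0,0],"yaw": 0,"claw": 0.3}
    - {"offset": [0,0,0],"yaw": 0,"claw": 0}
    - {"offset": [0,0,0],"yaw": 0,"claw": 0}
    - {"offset": [0,0,0],"yaw": 0,"claw": 0}
    - {"offset": [0,0,-0.3],"yaw": 0,"claw": 0}
    - {"offset": [0,0,-0.7],"yaw": 0,"claw": 0}
    - {"offset": [0,0,-1],"yaw": 0,"claw": 0}
    - {"offset": [0,0,-1],"yaw": 0,"claw": 0}

```text
time: 7.75
ee_pos: [0.5004, -0.1374, 0.2362]
tcp_rot: [179.9, 0.2, 148.6]
wrist_force: [0.3, 0.3, -0.6]
opening: 0.0854
grasp_force: 0.0
```

```bash
python3 - <<'E'
from h import *
o=get_obs();p,d=camera('wrist');cv2.imwrite('pics/w4.png',p[...,::-1]);np.savez('w4.npz',p=p,d=d,pos=o['ee_pos'],rot=o['tcp_rot'])
print(o['time'],o['ee_pos'],o['wrist_force'],o['opening'])
E
python3 ring.py w4.npz
```

```text
7.75 [ 0.50043914 -0.13740642  0.23617839] [ 0.33889786  0.33268491 -0.62838318] 0.08542443528930975
slope radial,tang,height [-0.00042912  0.00040536  0.13472926] 4678
extent [-0.04344477  0.04162238]
extent [-0.03225064  0.03195828]
nominal C [ 0.44829554 -0.10509237]
dish 60 [ 0.42151401 -0.07161762  0.01547718] ((0.4413308799266815, -0.09043554216623306), 0.04964037984609604)
```

View pics/w4.png

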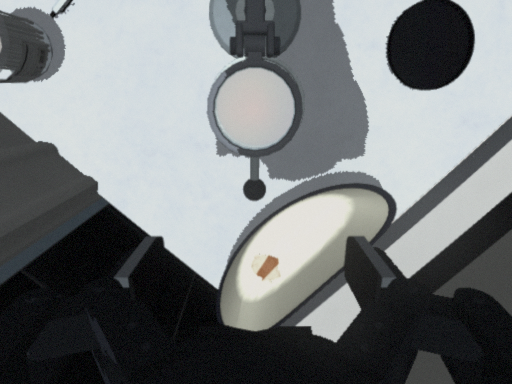

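The view from above shows the lens at (255,107) over the dish and the ball at (255,189) free of the gripper. The lens is still level and the robot touches nothing, so I hand in.

```bash
python3 -c "
from workcell import *
print(job_done())"
```

```text
the job is handed in; nothing more can be done
None
```

The job is handed in, with no verdict returned: the lens measured level (within 0.005 rad) and about 3 mm from the dish's centre, using the dish's position measured before the swing; the dish and bystanders were never touched, and the gripper is clear.

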